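# Stow the pigment pots and close the keeper strap

## Task

Put every red-capped pot in the red-lined bay of the pot stand and every green-capped pot in the green-lined bay, all standing upright on the bench and fully inside the bay. Then swing the steel keeper strap about its loose bolt across the mouths of the bays until its slot drops over the brass stud and the strap lies flat on the bench, and let go. Leave the other things on the bench where they are.

Things in the scene. Friction and masses are not known exactly. Their poses are not given: they have to be found in the camera images.
- stand: Pot stand: wooden rails 20 mm high fixed to the bench, making two bays side by side along its x, their mouths at y = +30 mm, with two bolts standing in front of the mouths. Origin: on the bench, midway between the two bolts; x runs from the loose (pivot) bolt to the stud, y runs into the bays, z up. Fixed to the bench.
- red_bay: Bay of the pot stand lined red (a pale floor with a broad red border, and the back wall); either the near or the far one, by start. Origin: centre of its floor, at bench level (no step); axes as the stand's. Inside 83 mm along x, 156 mm along y. Closed at both x ends and at +y by wooden rails 8 mm thick, 20 mm high; open at -y (the mouth).
- green_bay: Bay of the pot stand lined green (a pale floor with a broad green border, and the back wall); either the near or the far one, by start. Origin: centre of its floor, at bench level (no step); axes as the stand's. Inside 83 mm along x, 156 mm along y. Closed at both x ends and at +y by wooden rails 8 mm thick, 20 mm high; open at -y (the mouth).
- pivot (a point): Foot of the loose pivot bolt, on the bench: 10 mm shank, with a 24 mm wide head whose underside is 44 mm and top 54 mm above the bench. The strap's hole is round this bolt and cannot leave it.
- stud (a point): Foot of the second bolt (stud), on the bench, 180 mm from the pivot bolt: brass, 8 mm diameter, 16 mm high, without head, tip tapered over the last 4 mm.
- strap: Keeper strap: steel bar 224 x 28 x 6 mm, 0.28 kg, lying on the bench; free to slide, turn and lift round the pivot bolt. Origin: centre of its 14 mm wide bolt hole, on the underside; x along the strap to its slot, z up. Starts swung 0.55 to 1.15 rad off, clockwise from above, to the stand's -y side; over the stud its x is parallel to the stand's x.
- slot (a point): Centre, on the underside, of the slot through the strap, 180 mm from the bolt hole: 30 mm long along the strap and 14 mm wide.
- strap_grip (a point): Centre of the black grip block fixed on top of the strap, 95 mm from the bolt hole: 22 x 22 mm, its sides parallel to the strap's x and y, 30 mm high, from 6 to 36 mm above the strap's underside; this point is 21 mm above the underside.
- red_pot1: Pigment pot: white upright cylinder with a red cap on top (the cap is the upper 16 mm), 36 mm diameter, 46 mm high, about 60 g. Origin: centre of its underside, z up its axis. May be absent.
- red_pot2: Pigment pot: white upright cylinder with a red cap on top (the cap is the upper 16 mm), 36 mm diameter, 46 mm high, about 60 g. Origin: centre of its underside, z up its axis. May be absent.
- red_pot3: Pigment pot: white upright cylinder with a red cap on top (the cap is the upper 16 mm), 36 mm diameter, 46 mm high, about 60 g. Origin: centre of its underside, z up its axis. May be absent.
- green_pot1: Pigment pot: white upright cylinder with a green cap on top (the cap is the upper 16 mm), 36 mm diameter, 46 mm high, about 60 g. Origin: centre of its underside, z up its axis. May be absent.
- green_pot2: Pigment pot: white upright cylinder with a green cap on top (the cap is the upper 16 mm), 36 mm diameter, 46 mm high, about 60 g. Origin: centre of its underside, z up its axis. May be absent.
- green_pot3: Pigment pot: white upright cylinder with a green cap on top (the cap is the upper 16 mm), 36 mm diameter, 46 mm high, about 60 g. Origin: centre of its underside, z up its axis. May be absent.
- glue_jar: Bystander, to be left alone: glass jar with a white lid, 40 mm diameter, 58 mm high, among the pots. Origin: centre of its underside.
- wood_stamp: Bystander, to be left alone: small turned wooden hand stamp, 36 mm diameter, 50 mm high, among the pots. Origin: centre of its underside.
- tape_roll: Bystander, to be left alone: black tape roll lying flat, 68 mm diameter, 18 mm high. Origin: centre of its underside.
- dish: Bystander, to be left alone: white porcelain dish, 80 mm diameter, 26 mm high. Origin: centre of its underside.
- wood_block: Bystander, to be left alone: wooden block 40 x 130 x 35 mm. Origin: centre of its underside.
- mug: Bystander, to be left alone: blue mug, 76 mm diameter, 85 mm high. Origin: centre of its underside.
- paste_bottle: Bystander, to be left alone: white bottle, 60 mm diameter, 130 mm high. Origin: centre of its underside.

How it is judged:
On the way, in this order (a step that is already met when the one before it is completed fails the run):
1. every pot stands upright in the bay of its colour (x of red_pot1 in the frame of red_bay between -0.03 and 0.03 m and y of red_pot1 in the frame of red_bay between -0.066 and 0.066 m and angle between each of red_pot1, red_pot2, red_pot3, green_pot1, green_pot2, green_pot3's own z axis and vertical below 0.12 rad and height (world z) of each of red_pot1, red_pot2, red_pot3, green_pot1, green_pot2, green_pot3 below 0.006 m and x of red_pot2 in the frame of red_bay between -0.03 and 0.03 m and y of red_pot2 in the frame of red_bay between -0.066 and 0.066 m and x of red_pot3 in the frame of red_bay between -0.03 and 0.03 m and y of red_pot3 in the frame of red_bay between -0.066 and 0.066 m and x of green_pot1 in the frame of green_bay between -0.03 and 0.03 m and y of green_pot1 in the frame of green_bay between -0.066 and 0.066 m and x of green_pot2 in the frame of green_bay between -0.03 and 0.03 m and y of green_pot2 in the frame of green_bay between -0.066 and 0.066 m and x of green_pot3 in the frame of green_bay between -0.03 and 0.03 m and y of green_pot3 in the frame of green_bay between -0.066 and 0.066 m), for 0.2 s.
2. the strap's slot has dropped over the stud and the strap lies flat (horizontal distance between slot and stud below 0.014 m and height (world z) of each of slot, strap below 0.004 m and angle between strap's own z axis and vertical below 0.05 rad), for 0.2 s.
At the end, for the whole second after the job is handed in: Every pot stands upright (0.12 rad) on the bench in its colour's bay, centre within 30 mm (x) and 66 mm (y) of the bay's middle; the strap lies flat (both ends within 4 mm of the bench, tilt below 0.05 rad), slot centre within 14 mm of the stud; pots and strap are at rest (all of step 1 and all of step 2 and linear speed of each of red_pot1, red_pot2, red_pot3, green_pot1, green_pot2, green_pot3, strap below 0.03 m/s); the robot touches nothing.
It fails at once if a bystander is moved more than 5 cm or tipped over (distance of any of glue_jar, wood_stamp, tape_roll, dish, wood_block, mug, paste_bottle from where it was at the start of the episode above 0.05 m or angle between any of glue_jar, wood_stamp, tape_roll, dish, wood_block, mug, paste_bottle's own z axis and vertical above 0.6 rad).
Of red_pot1, red_pot2, red_pot3, green_pot1, green_pot2, green_pot3 only 4 to 6 are there at a start; the rules pass over those that are not, and their reading is None.
At some moment in a run one of red_pot1, red_pot2, red_pot3, green_pot1, green_pot2, green_pot3 may be knocked a few centimetres aside while the robot is not near it.
Once in a run the grip may slacken for a moment while it holds something.
It also fails if it takes over 210 s, if anything falls off the work surface, if the arm or the gripper's body presses on something with over 40 N, if the wrist force passes 120 N, or if a joint passes its speed limit or range.

## Robot

A 6-joint arm with a two-finger parallel gripper is mounted at the origin on the work surface. World frame = base frame: x ahead of the robot, y to its left, z up, the work surface at z = 0. Lengths are in m, angles in rad, forces in N, time in s.
With the tool pointing down it reaches from about 0.35 to 0.85 m from the base axis. Payload 8.1 kg.
Tool frame: the origin (TCP) lies on the centre line of the jaws, within the pads' length; the fingertips stand 22 mm ahead of it and the grasp point (between the pads) lies 3 mm ahead of it; z points along the fingers, y is the line along which they close (so a half turn about z gives the same grasp; the last joint's range is limited). The gripper opens to 93 mm and grips with 3 to 60 N. Pads are 15 mm wide; open, the fingers measure 128 mm over their backs; the gripper's body (75 mm by 188 mm) begins 65 mm behind the grasp point.
Start: joints at [-1.316, 0.13, 1.488, -0, 1.523, -0.085], TCP at [0.2, -0.566, 0.241] pointing down, gripper open.
Joint ranges: [-2.96, 2.96], [-0.89, 2.26], [0.02, 2.5], [-1.34, 4.48], [0, 2.73], [-2.66, 2.66]. Speed limits (rad/s): [2.39, 2.39, 2.79, 3.14, 3.14, 3.14].

## Interface

Orientations are given as a rotation vector (axis times angle).
In Python, from plant import robot, read_camera, read_state gives the robot as it stands (robot), with the cameras as plain functions and the readings as plain functions.
- The arm moves only by the tool inch_along, called after "Request:" in YAML: its name, and indented under it one key for each argument. Schema: {"type":"object","properties":{"moves":{"type":"array","items":{"type":"object","properties":{"finger_gap":{"type":"number"},"xyz":{"type":"array","items":{"type":"number"},"minItems":3,"maxItems":3},"twist":{"type":"number"}},"additionalProperties":false,"required":["finger_gap"]},"minItems":1,"maxItems":20},"grip_n":{"type":"number"},"only":{"type":"string"},"quiet":{"type":"boolean"},"lines":{"type":"string"}},"required":["moves"],"additionalProperties":false}. moves is a list of rows, 1 to 20 of them, each an object with the fields finger_gap (the finger opening in m), xyz (a list: dx, dy, dz in fractions of the full range, 1 being 600 mm), twist (a turn about the tool's z in parts of the range, where 1.0 means 2 pi rad); a field left out counts as zero (the opening has to be given); each row shifts and turns the commanded pose from where the row before left it, along the tool's axes as they then stand; what a row does not reach is not made up. A row lasts 1/10 s, in which the tool goes at most 0.05 m and 0.15 rad, less where a joint would pass 70% of its speed; a pose out of reach is approached as far as the arm can. The fingers move at their own pace and stop on an object; grip_n is the grip in N (left out, the last holds). Time passes only in rows, so rows that do not move let the fingers close. The tool returns the time, the measured TCP pose, the force, the opening and the grip force at its end. only (a regular expression) keeps the lines of the reply that match it, lines (a string "A,B") keeps lines A to B, and quiet returns only ok. Shift and turn numbers lie between -1 and 1, and a call with a number outside is refused. Input that does not fit is refused with a message, and nothing moves.
- read_state(): the state, without advancing time (a new reading comes with each control period).
- read_camera(name): name is "side" or "top"; returns a dict with "image" (400x640x3 uint8, red, green, blue), "fx", "fy", "cx", "cy" (pixels), "R" (3x3) and "t" (3): a world point X has camera coordinates R X + t. Camera axes: x right, y down, z forward; pixel columns grow to the right and rows downward; lengths in m; the calibration is good to about 2 mm. A picture is of the moment at which its call begins. There is no depth.
- robot.close_job(): hands the job in; it is judged then, once.
The state is a dict: "t": time; "q": joint angles; "dq": joint speeds; "joint_torque": joint torques, N m; "tool_pos": TCP position; "orientation": TCP orientation; "force": force on the tool from outside, world axes, zero at the start; "wrist_torque": the same for the moment, N m; "opening": finger opening in m; "gripper_force": force on a finger pad.
Only numpy, scipy, OpenCV 4.12 (cv2) and the standard library are available. Lean on these libraries where they do the work, as an engineer would, in place of code of your own. Each camera call takes 0.05 s, during which the arm holds its last target. There are 200 camera calls.

## Working session

There is one attempt and no reset: what is moved stays moved. The work goes in short steps, Python scripts to look and compute and a tool call to move; the robot and the scene stay as the last step left them, time stands still between calls to the robot, and variables do not carry over. Pictures are saved under pics/ and viewed, at most 14 in all, crops included, and the job is handed in when it is done.

```bash
ls; mkdir -p pics; python3 - <<'E'
from plant import robot, read_camera, read_state
import cv2,numpy as np
for n in("top","side"):
    c=read_camera(n); cv2.imwrite(f"pics/{n}0.png",c["image"][:,:,::-1])
    print(n,c["fx"],c["fy"],c["cx"],c["cy"],np.round(c["R"],3).tolist(),np.round(c["t"],3).tolist(), (-np.array(c["R"]).T@c["t"]).round(3))
s=read_state();print(s["t"],s["tool_pos"],s["orientation"],s["opening"],s["force"])
E
```

```text
pics
plant.py
top 439.82865104368494 439.82865104368494 316.3245356671268 199.44291762247062 [[0.025, -0.999, 0.021], [-0.981, -0.029, -0.191], [0.192, -0.016, -0.981]] [0.018, 0.591, 1.136] [0.362 0.053 1.227]
side 401.6888192350276 401.6888192350276 314.3318238938585 207.17803796722413 [[0.994, -0.106, -0.004], [-0.079, -0.711, -0.698], [0.071, 0.695, -0.716]] [-0.574, 0.095, 1.093] [ 0.501 -0.753  0.846]
0.1 [ 0.19987498 -0.56523176  0.23971296] [-3.09477269e+00 -5.30861542e-01  1.76448352e-04] 0.09305078540052521 [ 0.17061211 -0.3631353   0.25783532]
```

View pics/top0.png

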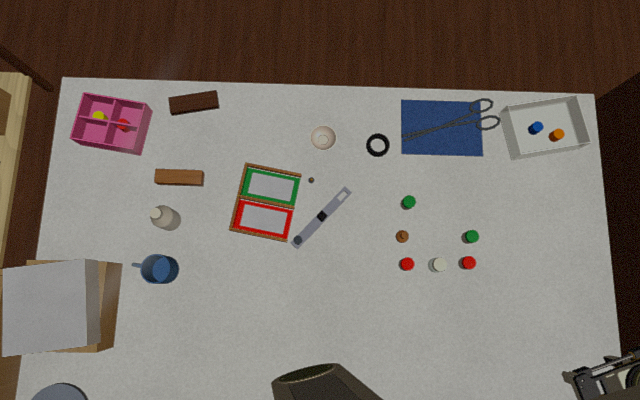

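View pics/side0.png

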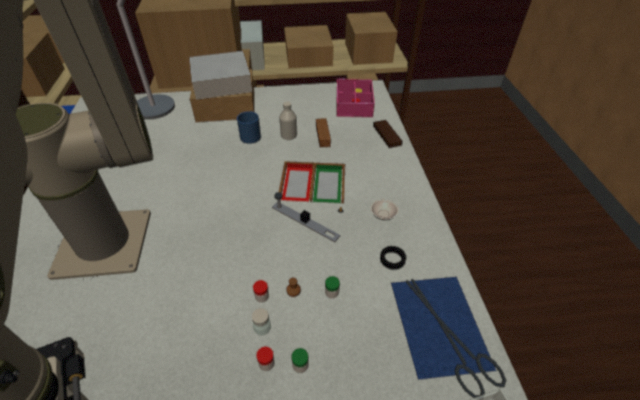

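The top view shows red caps at (407,264) and (469,263), and green caps at (409,202) and (471,237). The jar is at (440,265) and the stamp at (402,236). The red bay is the near one (265,219) and the green bay the far one (271,186). The pivot is at (297,241), the stud at (311,180) and the strap grip at (321,216). The side view agrees: red caps (260,288) and (265,355), green caps (332,284) and (300,355).

```bash
cat > vis.py <<'E'
from plant import robot, read_camera, read_state
import cv2,numpy as np
from scipy.spatial.transform import Rotation as Ro
def cam(n): return read_camera(n)
def ray(c,u,v):
    R=np.array(c["R"]);t=np.array(c["t"])
    d=R.T@[(u-c["cx"])/c["fx"],(v-c["cy"])/c["fy"],1.]
    return -R.T@t,d/np.linalg.norm(d)
def plane(c,u,v,z):
    o,d=ray(c,u,v);return o+d*(z-o[2])/d[2]
def tri(a,b):
    (o1,d1),(o2,d2)=a,b
    s=np.linalg.lstsq(np.c_[d1,-d2],o2-o1,rcond=None)[0]
    p,q=o1+s[0]*d1,o2+s[1]*d2
    return (p+q)/2,np.linalg.norm(p-q)
def mask(c,col):
    h=cv2.cvtColor(c["image"],cv2.COLOR_RGB2HSV)
    if col=="red": return cv2.inRange(h,(0,140,70),(8,255,255))|cv2.inRange(h,(172,140,70),(180,255,255))
    if col=="green": return cv2.inRange(h,(50,110,40),(85,255,255))
    if col=="dark": return cv2.inRange(h,(0,0,0),(180,255,60))
def blobs(m,lo,hi):
    n,_,st,ce=cv2.connectedComponentsWithStats(m)
    return [(ce[i],st[i]) for i in range(1,n) if lo<=st[i,4]<=hi]
def caps(tol=.008):
    """cap middles (z about .038) by triangulation of blob centres, both views"""
    T,S=cam("top"),cam("side"); out=[]
    for col in("red","green"):
        for a,_ in blobs(mask(T,col),40,400):
            for b,_ in blobs(mask(S,col),40,500):
                p,e=tri(ray(T,*a),ray(S,*b))
                if e<tol and .02<p[2]<.3: out.append((col,p.round(4),round(e,4),a.round(0),b.round(0)))
    return out
def to(x,y,z,yx):
    """tool-axis shift to world x,y,z with tool y at world angle yx (mod pi)"""
    s=read_state();M=Ro.from_rotvec(s["orientation"]).as_matrix()
    d=M.T@(np.array([x,y,z])-s["tool_pos"])
    ya=np.arctan2(M[1,1],M[0,1]); tz=-(yx-ya)   # tool z is down
    tz=(tz+np.pi/2)%np.pi-np.pi/2
    print("shift",d.round(4),"turn",tz.round(3),"ya",ya.round(3),"q6",round(s["q"][5],3),"z",M[:,2].round(3))
E
python3 - <<'E'
from vis import *
for o in caps():print(*o)
T,S=cam("top"),cam("side")
for n,c in(("top",T),("side",S)):
  for col in("red","green"):
    for ce,st in blobs(mask(c,col),400,9000): 
        m=(cv2.connectedComponents(mask(c,col))[1])
        k=m[int(st[1]):st[1]+st[3],int(st[0]):st[0]+st[2]]
        # inner pale floor = hole of the border contour
        cs,h=cv2.findContours(mask(c,col),cv2.RETR_CCOMP,cv2.CHAIN_APPROX_NONE)
        for q,hh in zip(cs,h[0]):
            if hh[3]>=0 and cv2.contourArea(q)>150:
                bp=cv2.boxPoints(cv2.minAreaRect(q)); w=np.array([plane(c,*x,0)[:2] for x in bp])
                print(n,col,"hole centre",w.mean(0).round(4),"corners",w.round(3).tolist())
  for ce,st in blobs(mask(c,"dark"),8,150): 
      p=plane(c,*ce,.03)
      if .3<p[0]<.8 and -.3<p[1]<.3: print(n,"dark",ce.round(1),st.tolist(),p.round(3))
to(.5,0,.2,0)
for n,c,box in(("top",T,(280,165,90,95)),("side",S,(260,150,110,100))):
    x,y,w,h=box;cv2.imwrite(f"pics/{n}1.png",cv2.resize(c["image"][y:y+h,x:x+w,::-1],None,fx=6,fy=6,interpolation=cv2.INTER_CUBIC))
E
```

```text
red [0.8016 0.5866 0.0371] 0.007 [123. 121.] [356. 100.]
red [ 0.4256 -0.2151  0.0356] 0.0006 [407. 263.] [260. 287.]
red [ 0.4335 -0.3821  0.0363] 0.0004 [468. 262.] [265. 355.]
green [ 0.5962 -0.2221  0.0357] 0.0009 [409. 201.] [332. 283.]
green [ 0.5052 -0.3934  0.0363] 0.001 [471. 236.] [299. 357.]
top red hole centre [0.5424 0.1811] corners [[0.52, 0.25], [0.587, 0.24], [0.565, 0.112], [0.498, 0.122]]
top green hole centre [0.6359 0.1646] corners [[0.614, 0.235], [0.682, 0.224], [0.658, 0.094], [0.59, 0.106]]
top dark [407.7 138.7] [404, 137, 8, 4, 9] [ 0.781 -0.224  0.03 ]
top dark [403.8 204.9] [402, 201, 6, 8, 14] [ 0.587 -0.21   0.03 ]
top dark [321.3 215.8] [317, 211, 10, 11, 65] [0.55  0.019 0.03 ]
top dark [299.  238.9] [297, 237, 4, 5, 10] [0.485 0.078 0.03 ]
top dark [296.2 240.9] [294, 238, 5, 7, 12] [0.479 0.085 0.03 ]
side red hole centre [0.5412 0.1791] corners [[0.497, 0.121], [0.516, 0.258], [0.588, 0.236], [0.564, 0.101]]
side dark [278.1 195.8] [275, 193, 7, 7, 33] [0.481 0.097 0.03 ]
side dark [304.5 216.6] [300, 211, 10, 12, 95] [0.551 0.006 0.03 ]
shift [ 0.4714 -0.4332  0.0406] turn -1.231 ya -1.231 q6 -0.085 z [-0.     0.001 -1.   ]
```

View pics/top1.png

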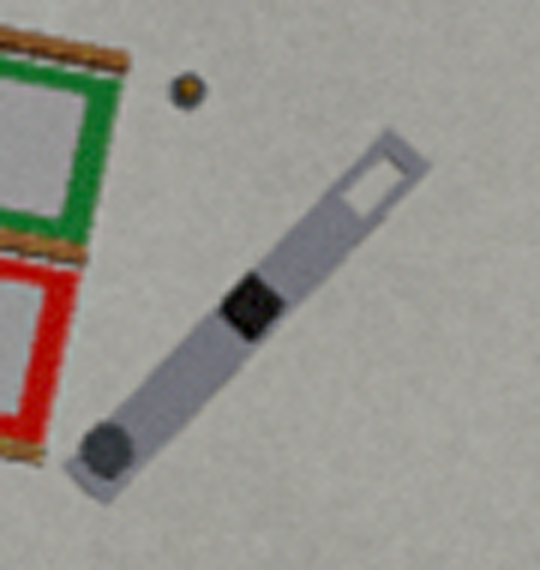

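View pics/side1.png

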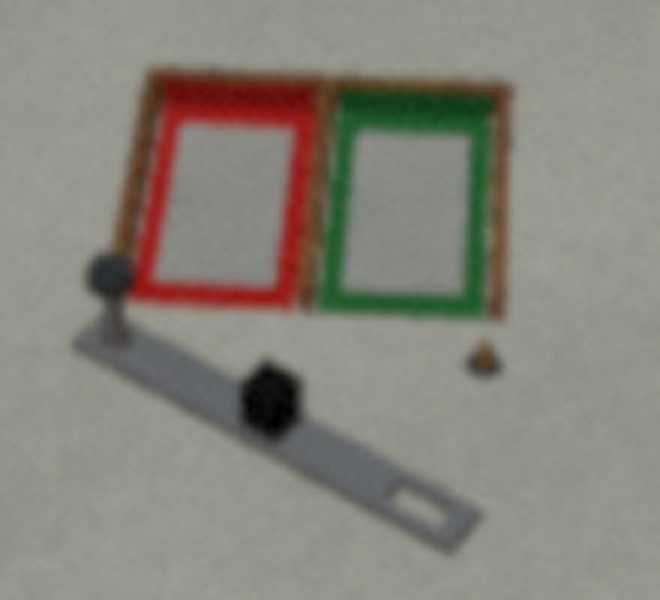

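In the crops the pivot head is at top (297.7,240.0) and side (278.5,195.8). The stud tip is at top (311.3,179.8) and side (340.8,207.5), the slot at top (342.5,195.8) and side (330,234.7), and the grip at top (322,216) and side (305,216.7). The strap lies flat round the bolt.

```bash
python3 - <<'E'
from vis import *
T,S=cam("top"),cam("side")
P={}
for n,a,b in(("head",(297.7,240),(278.5,195.8)),("stud",(311.3,179.8),(340.8,207.8)),("slot",(342.5,195.8),(330,234.7)),("grip",(321.7,216),(304.7,216.2)),
  ("jar",(440,265),(261,315)),("stamp",(402,236),(293,286))):
    p,e=tri(ray(T,*a),ray(S,*b));P[n]=p;print(n,p.round(4),"err",round(e,4))
g=P["grip"]
print("pivot->stud",np.linalg.norm((P["stud"]-P["head"])[:2]),"ang",np.arctan2(*(P["stud"]-P["head"])[1::-1]))
print("pivot->slot",np.linalg.norm((P["slot"]-P["head"])[:2]),"ang",np.arctan2(*(P["slot"]-P["head"])[1::-1]), "grip",np.linalg.norm((g-P["head"])[:2]))
# side holes by convex test: bay inner pale rectangles on z=0
for n,c in(("top",T),("side",S)):
    h=cv2.cvtColor(c["image"],cv2.COLOR_RGB2HSV)
    for col in("red","green"):
        cs,hi=cv2.findContours(mask(c,col)|0,cv2.RETR_CCOMP,cv2.CHAIN_APPROX_NONE)
        for q,hh in zip(cs,hi[0]):
            if cv2.contourArea(q)>400: 
                M=cv2.moments(q);print(n,col,"hole" if hh[3]>=0 else "outer",plane(c,M["m10"]/M["m00"],M["m01"]/M["m00"],0).round(4))
m=(P["stud"]+P["head"])[:2]/2
for a in(-.175,):
    ex=np.array([np.cos(a),np.sin(a)]);ey=np.array([-ex[1],ex[0]])
    for s in(-45.5e-3,45.5e-3):print("bay predicted",m+ex*s+ey*.108)
to(.4335,-.382,.15,-.175)
E
```

```text
head [0.4815 0.0811 0.0452] err 0.0026
stud [0.6582 0.0489 0.0085] err 0.0034
slot [ 6.154e-01 -4.140e-02 -4.000e-04] err 0.0018
grip [0.5516 0.0172 0.0197] err 0.0006
jar [ 0.426  -0.2988  0.0542] err 0.0054
stamp [ 0.5028 -0.2069  0.0162] err 0.0012
pivot->stud 0.17960222777472254 ang -0.1799567792476421
pivot->slot 0.18147085970283655 ang -0.7408925870084354 grip 0.09486189500467682
top red outer [0.5417 0.1832 0.    ]
top red hole [0.5421 0.1811 0.    ]
top green outer [0.6364 0.1666 0.    ]
top green hole [0.6358 0.1643 0.    ]
side red outer [0.544  0.1853 0.    ]
side red hole [ 0.5415  0.1763 -0.    ]
side green outer [0.6366 0.1672 0.    ]
side green hole [0.635  0.1593 0.    ]
bay predicted [0.54386537 0.17928132]
bay predicted [0.63347548 0.16343747]
shift [ 0.2814 -0.0953  0.0905] turn -1.056 ya -1.231 q6 -0.085 z [-0.  0. -1.]
```

Careful with the scale: shifts go in shares of 600 mm and turns go in shares of 2 pi rad. That gives: 0.0276 m / 0.6 = 0.046, 0.0248 m / 0.6 = 0.0413, -0.132 rad / 6.2832 = -0.021.

Request:
inch_along:
  moves:
    - {"finger_gap": 0.055,"twist": -0.021}
    - {"finger_gap": 0.055,"twist": -0.021}
    - {"finger_gap": 0.055,"twist": -0.021}
    - {"finger_gap": 0.055,"twist": -0.021}
    - {"finger_gap": 0.055,"twist": -0.021}
    - {"finger_gap": 0.055,"twist": -0.021}
    - {"finger_gap": 0.055,"twist": -0.021}
    - {"finger_gap": 0.055,"twist": -0.021}
    - {"finger_gap": 0.055,"xyz": [0.046,0.0413,0.0187]}
    - {"finger_gap": 0.055,"xyz": [0.046,0.0413,0.0187]}
    - {"finger_gap": 0.055,"xyz": [0.046,0.0413,0.0187]}
    - {"finger_gap": 0.055,"xyz": [0.046,0.0413,0.0187]}
    - {"finger_gap": 0.055,"xyz": [0.046,0.0413,0.0187]}
    - {"finger_gap": 0.055,"xyz": [0.046,0.0413,0.0187]}
    - {"finger_gap": 0.055,"xyz": [0.046,0.0413,0.0187]}
    - {"finger_gap": 0.055,"xyz": [0.046,0.0413,0.0187]}
    - {"finger_gap": 0.055}
  grip_n: 25

```text
t: 2.1
tool_pos: [0.436, -0.3791, 0.1491]
orientation: [-2.401, -2.022, -0.002]
force: [-1.1, -0.4, 0.3]
opening: 0.0554
gripper_force: 0.0
```

```bash
python3 - <<'E'
from vis import *
print(read_state()["tool_pos"])
to(.4335,-.3821,.045,-.175)
E
```

```text
[ 0.43600837 -0.37906567  0.14907757]
shift [-0.0037 -0.0018  0.1041] turn 0.004 ya -0.171 q6 -0.635 z [-0.001  0.003 -1.   ]
```

To row units: 0.03 m / 0.6 = 0.05, 0.024 m / 0.6 = 0.04, 0.004 rad / 6.2832 = 0.0006.

Request:
inch_along:
  moves:
    - {"finger_gap": 0.055,"xyz": [-0.0062,-0.003,0.04],"twist": 0.0006}
    - {"finger_gap": 0.055,"xyz": [0,0,0.05]}
    - {"finger_gap": 0.055,"xyz": [0,0,0.05]}
    - {"finger_gap": 0.055,"xyz": [0,0,0.0333]}
    - {"finger_gap": 0.055}
    - {"finger_gap": 0.02}
    - {"finger_gap": 0.02}
    - {"finger_gap": 0.02}
    - {"finger_gap": 0.02}
    - {"finger_gap": 0.02}
  grip_n: 25

```text
t: 3.1
tool_pos: [0.4323, -0.3873, 0.049]
orientation: [2.409, 2.012, -0.0]
force: [-0.3, -1.4, 5.7]
opening: 0.0351
gripper_force: 25.0
```

```bash
python3 - <<'E'
from vis import *
to(.548,.2066,.13,-.175)
E
```

```text
shift [ 0.6048  0.0083 -0.0823] turn -0.004 ya -0.179 q6 -0.64 z [ 0.002 -0.003 -1.   ]
```

To row units: 0.04 m / 0.6 = 0.0667, -0.03 m / 0.6 = -0.05.

Request:
inch_along:
  moves:
    - {"finger_gap": 0.02,"xyz": [0,0,-0.0333]}
    - {"finger_gap": 0.02,"xyz": [0,0,-0.05]}
    - {"finger_gap": 0.02,"xyz": [0,0,-0.05]}
    - {"finger_gap": 0.02,"xyz": [0.0667,0.0012,0]}
    - {"finger_gap": 0.02,"xyz": [0.0667,0.0012,0]}
    - {"finger_gap": 0.02,"xyz": [0.0667,0.0012,0]}
    - {"finger_gap": 0.02,"xyz": [0.0667,0.0012,0]}
    - {"finger_gap": 0.02,"xyz": [0.0667,0.0012,0]}
    - {"finger_gap": 0.02,"xyz": [0.0667,0.0012,0]}
    - {"finger_gap": 0.02,"xyz": [0.0667,0.0012,0]}
    - {"finger_gap": 0.02,"xyz": [0.0667,0.0012,0]}
    - {"finger_gap": 0.02,"xyz": [0.0667,0.0012,0]}
    - {"finger_gap": 0.02,"xyz": [0.0667,0.0012,0]}
    - {"finger_gap": 0.02,"xyz": [0.0667,0.0012,0]}
    - {"finger_gap": 0.02,"xyz": [0.0667,0.0012,0]}
    - {"finger_gap": 0.02,"xyz": [0.0667,0.0012,0]}
    - {"finger_gap": 0.02,"xyz": [0.0667,0.0012,0]}
    - {"finger_gap": 0.02,"xyz": [0.0667,0.0012,0]}

```text
t: 4.9
tool_pos: [0.5487, 0.2042, 0.1275]
orientation: [2.411, 2.014, 0.001]
force: [0.1, -0.2, 0.5]
opening: 0.035
gripper_force: 25.0
```

Request:
inch_along:
  moves:
    - {"finger_gap": 0.02}
    - {"finger_gap": 0.02}

```text
t: 5.1
tool_pos: [0.5483, 0.2032, 0.127]
orientation: [2.409, 2.017, -0.001]
force: [0.3, -0.6, -0.4]
opening: 0.0353
gripper_force: 25.0
```

```bash
python3 - <<'E'
from vis import *
to(.548,.2066,.045,-.175)
for o in caps():print(*o)
E
```

```text
shift [ 0.0033 -0.0009  0.082 ] turn -0.002 ya -0.177 q6 0.444 z [-0. -0. -1.]
red [0.8013 0.5866 0.0376] 0.0076 [123. 121.] [356. 100.]
red [ 0.4257 -0.2151  0.0356] 0.0006 [407. 263.] [260. 287.]
green [ 0.5962 -0.2219  0.0354] 0.001 [408. 201.] [332. 283.]
green [ 0.5052 -0.3934  0.0364] 0.0009 [471. 236.] [299. 357.]
```

To row units: 0.03 m / 0.6 = 0.05, 0.015 m / 0.6 = 0.025.

Request:
inch_along:
  moves:
    - {"finger_gap": 0.02,"xyz": [0,0,0.05]}
    - {"finger_gap": 0.02,"xyz": [0,0,0.05]}
    - {"finger_gap": 0.02,"xyz": [0,0,0.025]}
    - {"finger_gap": 0.02,"xyz": [0,0,0.0083]}
    - {"finger_gap": 0.02}
    - {"finger_gap": 0.02}

```text
t: 5.8
tool_pos: [0.5491, 0.2018, 0.0478]
orientation: [2.412, 2.013, 0.001]
force: [0.6, 0.9, -0.8]
opening: 0.0352
gripper_force: 25.0
```

Request:
inch_along:
  moves:
    - {"finger_gap": 0.055}
    - {"finger_gap": 0.055}
    - {"finger_gap": 0.055}
    - {"finger_gap": 0.055,"xyz": [0,0,-0.0333]}
    - {"finger_gap": 0.055,"xyz": [0,0,-0.0667]}
    - {"finger_gap": 0.055,"xyz": [0,0,-0.0667]}
    - {"finger_gap": 0.055,"xyz": [-0.0667,0,0]}
    - {"finger_gap": 0.055,"xyz": [-0.0667,0,0]}
    - {"finger_gap": 0.055,"xyz": [-0.0667,0,0]}
    - {"finger_gap": 0.055,"xyz": [-0.0667,0,0]}
    - {"finger_gap": 0.055,"xyz": [-0.0667,0,0]}
    - {"finger_gap": 0.055,"xyz": [-0.0667,0,0]}
    - {"finger_gap": 0.055,"xyz": [-0.0667,0,0]}
    - {"finger_gap": 0.055,"xyz": [-0.0667,0,0]}
    - {"finger_gap": 0.055,"xyz": [-0.0667,0,0]}
    - {"finger_gap": 0.055,"xyz": [-0.0667,0,0]}
    - {"finger_gap": 0.055}

```text
t: 7.5
tool_pos: [0.4765, -0.1953, 0.1474]
orientation: [2.414, 2.008, -0.001]
force: [-0.1, -0.2, 0.7]
opening: 0.055
gripper_force: 0.0
```

```bash
python3 - <<'E'
from vis import *
for o in caps():print(*o)
to(.4257,-.2151,.045,-.175)
E
```

```text
red [0.8017 0.5869 0.0368] 0.0075 [123. 121.] [356. 100.]
green [ 0.5976 -0.2155  0.0256] 0.0011 [405. 201.] [332. 283.]
shift [-0.0323 -0.0464  0.102 ] turn -0.006 ya -0.181 q6 -0.301 z [ 0.  0. -1.]
```

To row units: 0.03 m / 0.6 = 0.05, -0.0232 m / 0.6 = -0.0387.

Request:
inch_along:
  moves:
    - {"finger_gap": 0.055,"xyz": [-0.0267,-0.0387,0]}
    - {"finger_gap": 0.055,"xyz": [-0.0272,-0.0387,0]}
    - {"finger_gap": 0.055,"xyz": [0,0,0.05]}
    - {"finger_gap": 0.055,"xyz": [0,0,0.05]}
    - {"finger_gap": 0.055,"xyz": [0,0,0.05]}
    - {"finger_gap": 0.055,"xyz": [0,0,0.02]}
    - {"finger_gap": 0.055}
    - {"finger_gap": 0.055}

```text
t: 8.4
tool_pos: [0.4267, -0.2144, 0.046]
orientation: [2.41, 2.015, 0.001]
force: [0.1, -0.3, 0.3]
opening: 0.0552
gripper_force: 0.0
```

```bash
python3 - <<'E'
from vis import *
to(.4257,-.2151,.045,-.175)
E
```

```text
shift [-0.0009 -0.0009  0.001 ] turn -0.003 ya -0.178 q6 -0.395 z [ 0.001 -0.    -1.   ]
```

To row units: 0.038 m / 0.6 = 0.0633, 0.0047 m / 0.6 = 0.0078.

Request:
inch_along:
  moves:
    - {"finger_gap": 0.02}
    - {"finger_gap": 0.02}
    - {"finger_gap": 0.02}
    - {"finger_gap": 0.02}
    - {"finger_gap": 0.02,"xyz": [0,0,-0.0333]}
    - {"finger_gap": 0.02,"xyz": [0,0,-0.05]}
    - {"finger_gap": 0.02,"xyz": [0,0,-0.05]}
    - {"finger_gap": 0.02,"xyz": [0.0633,0.0078,0]}
    - {"finger_gap": 0.02,"xyz": [0.0633,0.0078,0]}
    - {"finger_gap": 0.02,"xyz": [0.0633,0.0078,0]}
    - {"finger_gap": 0.02,"xyz": [0.0633,0.0078,0]}
    - {"finger_gap": 0.02,"xyz": [0.0633,0.0078,0]}
    - {"finger_gap": 0.02,"xyz": [0.0633,0.0078,0]}
    - {"finger_gap": 0.02,"xyz": [0.0633,0.0078,0]}
    - {"finger_gap": 0.02,"xyz": [0.0633,0.0078,0]}
    - {"finger_gap": 0.02,"xyz": [0.0633,0.0078,0]}
    - {"finger_gap": 0.02,"xyz": [0.0633,0.0078,0]}
    - {"finger_gap": 0.02}
    - {"finger_gap": 0.02}

```text
t: 10.3
tool_pos: [0.5395, 0.1513, 0.1246]
orientation: [-2.409, -2.016, 0.002]
force: [-0.5, -0.7, -0.2]
opening: 0.0357
gripper_force: 25.0
```

```bash
python3 - <<'E'
from vis import *
to(.5386,.1544,.045,-.175)
E
```

```text
shift [ 0.0029 -0.0014  0.0796] turn -0.002 ya -0.177 q6 0.359 z [-0.001 -0.    -1.   ]
```

Holding. Lower, release, then head for the green pot G0.

To row units: 0.03 m / 0.6 = 0.05, 0.014 m / 0.6 = 0.0233.

Request:
inch_along:
  moves:
    - {"finger_gap": 0.02,"xyz": [0,-0.0017,0.05]}
    - {"finger_gap": 0.02,"xyz": [0,0,0.05]}
    - {"finger_gap": 0.02,"xyz": [0,0,0.0233]}
    - {"finger_gap": 0.02,"xyz": [0,0,0.0083]}
    - {"finger_gap": 0.02}
    - {"finger_gap": 0.02}

```text
t: 10.9
tool_pos: [0.5393, 0.1503, 0.0468]
orientation: [2.412, 2.013, 0.001]
force: [-0.1, -0.9, -0.3]
opening: 0.0355
gripper_force: 25.0
```

Request:
inch_along:
  moves:
    - {"finger_gap": 0.055}
    - {"finger_gap": 0.055}
    - {"finger_gap": 0.055}
    - {"finger_gap": 0.055,"xyz": [0,0,-0.0333]}
    - {"finger_gap": 0.055,"xyz": [0,0,-0.0667]}
    - {"finger_gap": 0.055,"xyz": [0,0,-0.0667]}
    - {"finger_gap": 0.055,"xyz": [-0.06,0.0203,0]}
    - {"finger_gap": 0.055,"xyz": [-0.06,0.0203,0]}
    - {"finger_gap": 0.055,"xyz": [-0.06,0.0203,0]}
    - {"finger_gap": 0.055,"xyz": [-0.06,0.0203,0]}
    - {"finger_gap": 0.055,"xyz": [-0.06,0.0203,0]}
    - {"finger_gap": 0.055,"xyz": [-0.06,0.0203,0]}
    - {"finger_gap": 0.055,"xyz": [-0.06,0.0203,0]}
    - {"finger_gap": 0.055,"xyz": [-0.06,0.0203,0]}
    - {"finger_gap": 0.055,"xyz": [-0.06,0.0203,0]}
    - {"finger_gap": 0.055,"xyz": [-0.06,0.0203,0]}
    - {"finger_gap": 0.055}
    - {"finger_gap": 0.055}

```text
t: 12.7
tool_pos: [0.5946, -0.2256, 0.1458]
orientation: [-2.412, -2.011, -0.0]
force: [-0.3, 0.5, 0.1]
opening: 0.0553
gripper_force: 0.0
```

```bash
python3 - <<'E'
from vis import *
for n in("top","side"):
    c=cam(n);cv2.imwrite(f"pics/{n}2.png",c["image"][:,:,::-1])
to(.5962,-.2220,.045,-.175)
E
```

```text
shift [0.0022 0.0012 0.1008] turn -0.004 ya -0.179 q6 -0.263 z [-0.     0.001 -1.   ]
```

View pics/side2.png

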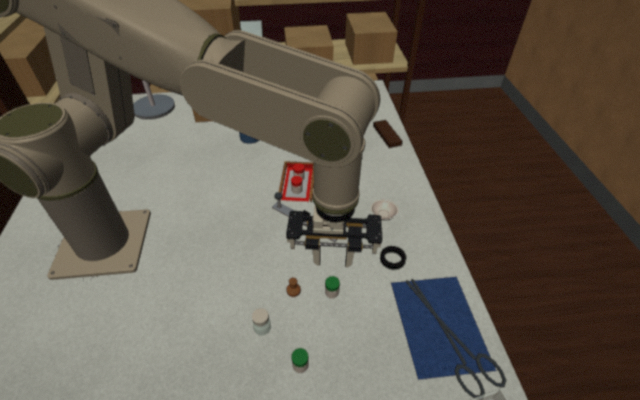

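The side view shows both red pots upright in the red bay, at (298,168) and (297,184). Green pots are unmoved at (332,284) and (299,357).

To row units: 0.03 m / 0.6 = 0.05, 0.025 m / 0.6 = 0.0417.

Request:
inch_along:
  moves:
    - {"finger_gap": 0.055,"xyz": [0.0037,0.002,0.0417]}
    - {"finger_gap": 0.055,"xyz": [0,0,0.05]}
    - {"finger_gap": 0.055,"xyz": [0,0,0.05]}
    - {"finger_gap": 0.055,"xyz": [0,0,0.0233]}
    - {"finger_gap": 0.055}
    - {"finger_gap": 0.02}
    - {"finger_gap": 0.02}
    - {"finger_gap": 0.02}
    - {"finger_gap": 0.02}

```text
t: 13.7
tool_pos: [0.5977, -0.2235, 0.0491]
orientation: [2.409, 2.012, 0.002]
force: [-1.7, 0.2, 6.7]
opening: 0.0357
gripper_force: 25.0
```

Request:
inch_along:
  moves:
    - {"finger_gap": 0.02,"xyz": [0,0,-0.0333]}
    - {"finger_gap": 0.02,"xyz": [0,0,-0.05]}
    - {"finger_gap": 0.02,"xyz": [0,0,-0.05]}
    - {"finger_gap": 0.02,"xyz": [0.0627,-0.0043,0]}
    - {"finger_gap": 0.02,"xyz": [0.0627,-0.0043,0]}
    - {"finger_gap": 0.02,"xyz": [0.0627,-0.0043,0]}
    - {"finger_gap": 0.02,"xyz": [0.0627,-0.0043,0]}
    - {"finger_gap": 0.02,"xyz": [0.0627,-0.0043,0]}
    - {"finger_gap": 0.02,"xyz": [0.0627,-0.0043,0]}
    - {"finger_gap": 0.02,"xyz": [0.0627,-0.0043,0]}
    - {"finger_gap": 0.02,"xyz": [0.0627,-0.0043,0]}
    - {"finger_gap": 0.02,"xyz": [0.0627,-0.0043,0]}
    - {"finger_gap": 0.02,"xyz": [0.0627,-0.0043,0]}
    - {"finger_gap": 0.02,"xyz": [0.0627,-0.0043,0]}
    - {"finger_gap": 0.02}
    - {"finger_gap": 0.02}

```text
t: 15.3
tool_pos: [0.6418, 0.1898, 0.1272]
orientation: [2.409, 2.016, 0.0]
force: [-0.5, -0.7, 0.0]
opening: 0.0353
gripper_force: 25.0
```

```bash
python3 - <<'E'
from vis import *
to(.640,.1906,.045,-.175)
E
```

```text
shift [ 0.0005 -0.0019  0.0822] turn -0.002 ya -0.177 q6 0.388 z [ 0. -0. -1.]
```

To row units: -0.04 m / 0.6 = -0.0667, 0.03 m / 0.6 = 0.05.

Request:
inch_along:
  moves:
    - {"finger_gap": 0.02,"xyz": [0,-0.0017,0.05]}
    - {"finger_gap": 0.02,"xyz": [0,0,0.05]}
    - {"finger_gap": 0.02,"xyz": [0,0,0.0233]}
    - {"finger_gap": 0.02,"xyz": [0,0,0.0083]}
    - {"finger_gap": 0.02}
    - {"finger_gap": 0.02}
    - {"finger_gap": 0.055}
    - {"finger_gap": 0.055}
    - {"finger_gap": 0.055}
    - {"finger_gap": 0.055,"xyz": [0,0,-0.0333]}
    - {"finger_gap": 0.055,"xyz": [0,0,-0.0667]}
    - {"finger_gap": 0.055,"xyz": [0,0,-0.0667]}

```text
t: 16.5
tool_pos: [0.6399, 0.1891, 0.148]
orientation: [-2.41, -2.013, 0.003]
force: [0.6, -0.2, 0.5]
opening: 0.0552
gripper_force: 0.0
```

Request:
inch_along:
  moves:
    - {"finger_gap": 0.055,"xyz": [-0.0667,-0.0033,0]}
    - {"finger_gap": 0.055,"xyz": [-0.0667,-0.0033,0]}
    - {"finger_gap": 0.055,"xyz": [-0.0667,-0.0033,0]}
    - {"finger_gap": 0.055,"xyz": [-0.0667,-0.0033,0]}
    - {"finger_gap": 0.055,"xyz": [-0.0667,-0.0033,0]}
    - {"finger_gap": 0.055,"xyz": [-0.0667,-0.0033,0]}
    - {"finger_gap": 0.055,"xyz": [-0.0667,-0.0033,0]}
    - {"finger_gap": 0.055,"xyz": [-0.0667,-0.0033,0]}
    - {"finger_gap": 0.055,"xyz": [-0.0667,-0.0033,0]}
    - {"finger_gap": 0.055,"xyz": [-0.0667,-0.0033,0]}
    - {"finger_gap": 0.055,"xyz": [-0.0667,-0.0033,0]}
    - {"finger_gap": 0.055,"xyz": [-0.0667,-0.0033,0]}
    - {"finger_gap": 0.055,"xyz": [-0.0667,-0.0033,0]}
    - {"finger_gap": 0.055,"xyz": [-0.0667,-0.0033,0]}
    - {"finger_gap": 0.055,"xyz": [-0.0667,-0.0033,0]}
    - {"finger_gap": 0.055}
    - {"finger_gap": 0.055}

```text
t: 18.2
tool_pos: [0.5041, -0.3965, 0.1479]
orientation: [-2.413, -2.011, -0.0]
force: [1.0, 0.2, -0.5]
opening: 0.0549
gripper_force: 0.0
```

```bash
python3 - <<'E'
from vis import *
c=cam("side");print([(b[0].round(0),b[1][4]) for b in blobs(mask(c,"green"),40,500)])
to(.5052,-.3934,.045,-.175)
E
```

```text
[(array([299., 357.]), np.int32(216))]
shift [0.0021 0.0004 0.1029] turn -0.005 ya -0.18 q6 -0.566 z [-0.     0.001 -1.   ]
```

To row units: 0.03 m / 0.6 = 0.05, 0.027 m / 0.6 = 0.045.

Request:
inch_along:
  moves:
    - {"finger_gap": 0.055,"xyz": [0.0035,0.0007,0.045]}
    - {"finger_gap": 0.055,"xyz": [0,0,0.05]}
    - {"finger_gap": 0.055,"xyz": [0,0,0.05]}
    - {"finger_gap": 0.055,"xyz": [0,0,0.0233]}
    - {"finger_gap": 0.055}
    - {"finger_gap": 0.02}
    - {"finger_gap": 0.02}
    - {"finger_gap": 0.02}
    - {"finger_gap": 0.02}

```text
t: 19.15
tool_pos: [0.5064, -0.3947, 0.0491]
orientation: [2.409, 2.012, 0.001]
force: [0.3, 1.9, 6.2]
opening: 0.0354
gripper_force: 25.0
```

Request:
inch_along:
  moves:
    - {"finger_gap": 0.02,"xyz": [0,0,-0.0333]}
    - {"finger_gap": 0.02,"xyz": [0,0,-0.05]}
    - {"finger_gap": 0.02,"xyz": [0,0,-0.05]}
    - {"finger_gap": 0.02,"xyz": [0.065,0.0037,0]}
    - {"finger_gap": 0.02,"xyz": [0.065,0.0037,0]}
    - {"finger_gap": 0.02,"xyz": [0.065,0.0037,0]}
    - {"finger_gap": 0.02,"xyz": [0.065,0.0037,0]}
    - {"finger_gap": 0.02,"xyz": [0.065,0.0037,0]}
    - {"finger_gap": 0.02,"xyz": [0.065,0.0037,0]}
    - {"finger_gap": 0.02,"xyz": [0.065,0.0037,0]}
    - {"finger_gap": 0.02,"xyz": [0.065,0.0037,0]}
    - {"finger_gap": 0.02,"xyz": [0.065,0.0037,0]}
    - {"finger_gap": 0.02,"xyz": [0.065,0.0037,0]}
    - {"finger_gap": 0.02,"xyz": [0.065,0.0037,0]}
    - {"finger_gap": 0.02,"xyz": [0.065,0.0037,0]}
    - {"finger_gap": 0.02,"xyz": [0.065,0.0037,0]}
    - {"finger_gap": 0.02,"xyz": [0.065,0.0037,0]}
    - {"finger_gap": 0.02}
    - {"finger_gap": 0.02}

```text
t: 21.05
tool_pos: [0.6328, 0.1387, 0.1272]
orientation: [2.409, 2.016, -0.0]
force: [0.8, -0.2, -0.6]
opening: 0.0354
gripper_force: 25.0
```

```bash
python3 - <<'E'
from vis import *
to(.6306,.1384,.045,-.175)
E
```

```text
shift [-0.0007 -0.0022  0.0822] turn -0.002 ya -0.177 q6 0.314 z [ 0. -0. -1.]
```

To row units: -0.04 m / 0.6 = -0.0667, 0.03 m / 0.6 = 0.05.

Request:
inch_along:
  moves:
    - {"finger_gap": 0.02,"xyz": [0,-0.0017,0.05]}
    - {"finger_gap": 0.02,"xyz": [0,0,0.05]}
    - {"finger_gap": 0.02,"xyz": [0,0,0.0233]}
    - {"finger_gap": 0.02,"xyz": [0,0,0.0083]}
    - {"finger_gap": 0.02}
    - {"finger_gap": 0.02}
    - {"finger_gap": 0.055}
    - {"finger_gap": 0.055}
    - {"finger_gap": 0.055}
    - {"finger_gap": 0.055,"xyz": [0,0,-0.0333]}
    - {"finger_gap": 0.055,"xyz": [0,0,-0.0667]}
    - {"finger_gap": 0.055,"xyz": [0,0,-0.0667]}

```text
t: 22.25
tool_pos: [0.6309, 0.138, 0.1481]
orientation: [-2.41, -2.013, 0.003]
force: [1.0, -0.2, -0.0]
opening: 0.0546
gripper_force: 0.0
```

Request:
inch_along:
  moves:
    - {"finger_gap": 0.055,"xyz": [-0.0667,-0.0167,0]}
    - {"finger_gap": 0.055,"xyz": [-0.0667,-0.0167,0]}
    - {"finger_gap": 0.055,"xyz": [-0.0667,-0.0167,0]}
    - {"finger_gap": 0.055,"xyz": [-0.0667,-0.0167,0]}
    - {"finger_gap": 0.055,"xyz": [-0.0667,-0.0167,0]}
    - {"finger_gap": 0.055,"xyz": [-0.0667,-0.0167,0]}
    - {"finger_gap": 0.055,"xyz": [-0.0667,-0.0167,0]}
    - {"finger_gap": 0.055,"xyz": [-0.0667,-0.0167,0]}
    - {"finger_gap": 0.055,"xyz": [-0.0667,-0.0167,0]}
    - {"finger_gap": 0.055,"xyz": [-0.0667,-0.0167,0]}
    - {"finger_gap": 0.055,"xyz": [-0.0667,-0.0167,0]}
    - {"finger_gap": 0.055,"xyz": [-0.0667,-0.0167,0]}
    - {"finger_gap": 0.055,"xyz": [-0.0667,-0.0167,0]}
    - {"finger_gap": 0.055,"xyz": [-0.0667,-0.0167,0]}
    - {"finger_gap": 0.055}
    - {"finger_gap": 0.055}

```text
t: 23.85
tool_pos: [0.3939, -0.3885, 0.148]
orientation: [-2.413, -2.011, -0.0]
force: [0.8, 0.4, 0.5]
opening: 0.0549
gripper_force: 0.0
```

```bash
python3 - <<'E'
from vis import *
T,S=cam("top"),cam("side")
a=T["image"][150:260,220:370,::-1];b=S["image"][140:250,250:400,::-1]
cv2.imwrite("pics/both3.png",cv2.resize(np.vstack([a,b]),None,fx=2.7,fy=2.7,interpolation=cv2.INTER_CUBIC))
cv2.imwrite("pics/top3.png",T["image"][:,:,::-1]);cv2.imwrite("pics/side3.png",S["image"][:,:,::-1])
E
```

```text
(no output)
```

View pics/both3.png

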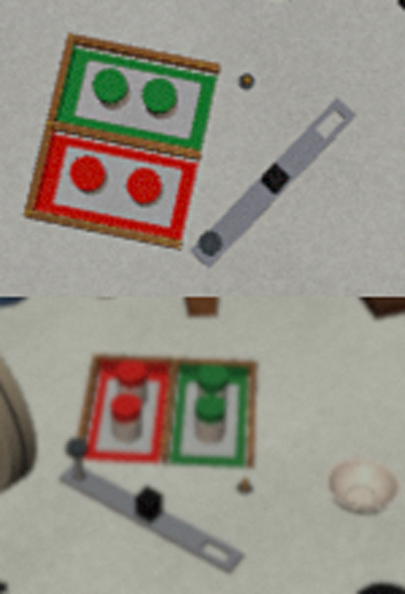

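View pics/side3.png

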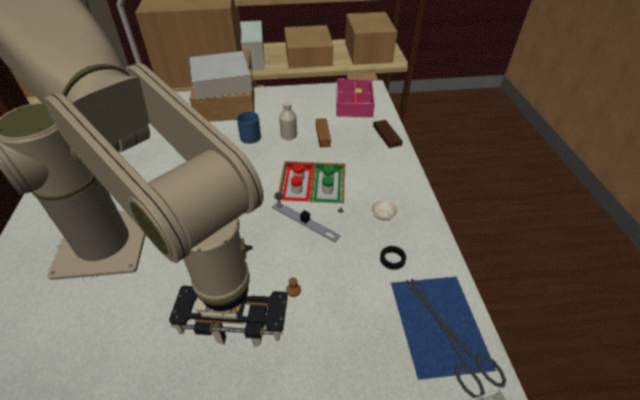

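The crop shows two red pots upright in the red bay and two green pots upright in the green bay. The strap grip is still at top (321.9,215.9).

To row units: 0.0388 m / 0.6 = 0.0647, 0.0077 m / 0.6 = 0.0128, 0.14 rad / 6.2832 = 0.0223.

Request:
inch_along:
  moves:
    - {"finger_gap": 0.05,"xyz": [0.0647,0.0128,0]}
    - {"finger_gap": 0.05,"xyz": [0.0647,0.0128,0]}
    - {"finger_gap": 0.05,"xyz": [0.0647,0.0128,0]}
    - {"finger_gap": 0.05,"xyz": [0.0647,0.0128,0]}
    - {"finger_gap": 0.05,"xyz": [0.0647,0.0128,0]}
    - {"finger_gap": 0.05,"xyz": [0.0647,0.0128,0]}
    - {"finger_gap": 0.05,"xyz": [0.0647,0.0128,0]}
    - {"finger_gap": 0.05,"xyz": [0.0647,0.0128,0]}
    - {"finger_gap": 0.05,"xyz": [0.0647,0.0128,0]}
    - {"finger_gap": 0.05,"xyz": [0.0647,0.0128,0]}
    - {"finger_gap": 0.05,"xyz": [0.0647,0.0128,0]}
    - {"finger_gap": 0.05,"twist": 0.0223}
    - {"finger_gap": 0.05,"twist": 0.0223}
    - {"finger_gap": 0.05,"twist": 0.0223}
    - {"finger_gap": 0.05,"twist": 0.0223}
    - {"finger_gap": 0.05}
    - {"finger_gap": 0.05}
  grip_n: 50

```text
t: 25.65
tool_pos: [0.5534, 0.018, 0.1481]
orientation: [-2.87, -1.277, -0.0]
force: [-0.5, -0.3, 0.7]
opening: 0.0505
gripper_force: 0.0
```

```bash
python3 - <<'E'
from vis import *
T=cv2.imread("pics/top3.png")
c=cam("top")
ey=np.array([.176,.9844]);ex=np.array([.9844,-.176])
for col,bc,px in(("red",(.543,.179),[(252.6,214.4),(273.7,218.9)]),("green",(.635,.163),[(260.7,182.2),(278.9,185.9)])):
    for p in px:
        w=plane(c,*p,.045)[:2]-bc;print(col,(w@ex).round(4),(w@ey).round(4))
to(.5516,.0172,.034,-.740)
E
```

```text
red -0.0014 0.0267
red -0.0017 -0.032
green -0.0028 0.0249
green -0.0027 -0.0263
shift [-0.0017 -0.0011  0.1141] turn 0.006 ya -0.734 q6 0.673 z [ 0.  0. -1.]
```

Pots are well inside their bays. Descend onto the grip block and close.

To row units: 0.03 m / 0.6 = 0.05, 0.025 m / 0.6 = 0.0417, 0.006 rad / 6.2832 = 0.001.

Request:
inch_along:
  moves:
    - {"finger_gap": 0.05,"xyz": [-0.0028,-0.0018,0.0417],"twist": 0.001}
    - {"finger_gap": 0.05,"xyz": [0,0,0.05]}
    - {"finger_gap": 0.05,"xyz": [0,0,0.05]}
    - {"finger_gap": 0.05,"xyz": [0,0,0.0333]}
    - {"finger_gap": 0.05,"xyz": [0,0,0.015]}
    - {"finger_gap": 0.05}
    - {"finger_gap": 0.01}
    - {"finger_gap": 0.01}
    - {"finger_gap": 0.01}
    - {"finger_gap": 0.01}
    - {"finger_gap": 0.01}
    - {"finger_gap": 0.01}
  grip_n: 50

```text
t: 26.9
tool_pos: [0.5523, 0.0164, 0.035]
orientation: [2.877, 1.261, 0.002]
force: [-0.8, 0.5, 6.5]
opening: 0.0214
gripper_force: 50.0
```

Request:
inch_along:
  moves:
    - {"finger_gap": 0.01,"xyz": [0,0,-0.0167]}
    - {"finger_gap": 0.01,"xyz": [0,0,-0.0167]}
    - {"finger_gap": 0.01,"xyz": [0,0,-0.0133]}
    - {"finger_gap": 0.01}
    - {"finger_gap": 0.01}

```text
t: 27.4
tool_pos: [0.552, 0.0164, 0.0624]
orientation: [2.877, 1.26, 0.001]
force: [-0.3, 0.3, -2.6]
opening: 0.0216
gripper_force: 50.0
```

```bash
python3 - <<'E'
from vis import *
piv=np.array([.4815,.0811])
s=read_state();p=s["tool_pos"]
to(p[0],p[1],p[2],-.740); print(p[:2]-piv,np.linalg.norm(p[:2]-piv),np.arctan2(*(p[:2]-piv)[::-1]))
E
```

```text
shift [0. 0. 0.] turn -0.005 ya -0.745 q6 0.682 z [ 0.001 -0.    -1.   ]
[ 0.07051019 -0.0647202 ] 0.09570993316389677 -0.7426085521284767
```

To row units: 0.009 m / 0.6 = 0.015, -0.0004 m / 0.6 = -0.0007, -0.094 rad / 6.2832 = -0.015.

Request:
inch_along:
  moves:
    - {"finger_gap": 0.01,"xyz": [0.015,-0.0007,0],"twist": -0.015}
    - {"finger_gap": 0.01,"xyz": [0.015,-0.0007,0],"twist": -0.015}
    - {"finger_gap": 0.01,"xyz": [0.015,-0.0007,0],"twist": -0.015}
    - {"finger_gap": 0.01,"xyz": [0.015,-0.0007,0],"twist": -0.015}
    - {"finger_gap": 0.01,"xyz": [0.015,-0.0007,0],"twist": -0.015}
    - {"finger_gap": 0.01,"xyz": [0.015,-0.0007,0],"twist": -0.015}
    - {"finger_gap": 0.01}
    - {"finger_gap": 0.01}

```text
t: 28.2
tool_pos: [0.5753, 0.064, 0.0615]
orientation: [-2.415, -2.009, 0.001]
force: [0.5, -0.4, -2.0]
opening: 0.0213
gripper_force: 50.0
```

```bash
python3 - <<'E'
from vis import *
piv=np.array([.4815,.0811]);w=piv+.095*np.array([np.cos(-.178),np.sin(-.178)])
s=read_state();p=s["tool_pos"];print(s["opening"])
to(w[0],w[1],p[2],-.178)
T,S=cam("top"),cam("side")
a=T["image"][150:260,220:370,::-1];b=S["image"][140:250,250:400,::-1]
cv2.imwrite("pics/both4.png",cv2.resize(np.vstack([a,b]),None,fx=2.7,fy=2.7,interpolation=cv2.INTER_CUBIC))
E
```

```text
0.02131562613315614
shift [ 0.0002 -0.0003  0.    ] turn -0.005 ya -0.183 q6 0.206 z [-0.001 -0.    -1.   ]
```

View pics/both4.png

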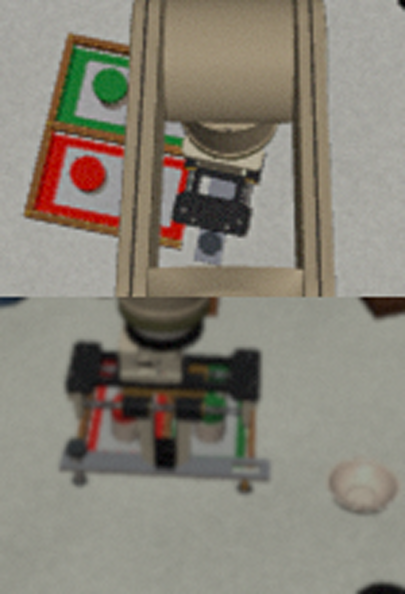

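The lifted strap runs level across the mouths. In the side crop its slot at (247,468) is right above the stud at (245,487), so lower it.

To row units: 0.008 m / 0.6 = 0.0133, 0.006 m / 0.6 = 0.01, -0.005 rad / 6.2832 = -0.0008.

Request:
inch_along:
  moves:
    - {"finger_gap": 0.01,"xyz": [0,-0.0005,0.0133],"twist": -0.0008}
    - {"finger_gap": 0.01,"xyz": [0,0,0.01]}
    - {"finger_gap": 0.01,"xyz": [0,0,0.01]}
    - {"finger_gap": 0.01,"xyz": [0,0,0.0083]}
    - {"finger_gap": 0.01,"xyz": [0,0,0.005]}
    - {"finger_gap": 0.01}
    - {"finger_gap": 0.01}

```text
t: 29.0
tool_pos: [0.5751, 0.064, 0.035]
orientation: [-2.408, -2.017, 0.002]
force: [-8.5, -1.4, 11.5]
opening: 0.0218
gripper_force: 50.0
```

To row units: -0.05 m / 0.6 = -0.0833, -0.04 m / 0.6 = -0.0667.

Request:
inch_along:
  moves:
    - {"finger_gap": 0.05}
    - {"finger_gap": 0.05}
    - {"finger_gap": 0.05}
    - {"finger_gap": 0.05}
    - {"finger_gap": 0.05,"xyz": [0,0,-0.0333]}
    - {"finger_gap": 0.05,"xyz": [0,0,-0.0667]}
    - {"finger_gap": 0.05,"xyz": [0,0,-0.0833]}
    - {"finger_gap": 0.05,"xyz": [-0.0667,-0.0167,0]}
    - {"finger_gap": 0.05,"xyz": [-0.0667,-0.0167,0]}
    - {"finger_gap": 0.05,"xyz": [-0.0667,-0.0167,0]}
    - {"finger_gap": 0.05,"xyz": [-0.0667,-0.0167,0]}
    - {"finger_gap": 0.05,"xyz": [-0.0667,-0.0167,0]}
    - {"finger_gap": 0.05,"xyz": [-0.0667,-0.0167,0]}
    - {"finger_gap": 0.05,"xyz": [-0.0667,-0.0167,0]}
    - {"finger_gap": 0.05,"xyz": [-0.0667,-0.0167,0]}
    - {"finger_gap": 0.05,"xyz": [-0.0667,-0.0167,0]}
    - {"finger_gap": 0.05,"xyz": [-0.0667,-0.0167,0]}
    - {"finger_gap": 0.05}
    - {"finger_gap": 0.05}

```text
t: 30.9
tool_pos: [0.4065, -0.3128, 0.1439]
orientation: [-2.41, -2.014, -0.0]
force: [0.5, 0.6, 0.8]
opening: 0.05
gripper_force: 0.0
```

```bash
python3 - <<'E'
from vis import *
T,S=cam("top"),cam("side")
a=T["image"][150:260,220:370,::-1];b=S["image"][140:250,250:400,::-1]
cv2.imwrite("pics/both5.png",cv2.resize(np.vstack([a,b]),None,fx=2.7,fy=2.7,interpolation=cv2.INTER_CUBIC))
cv2.imwrite("pics/top5.png",T["image"][:,:,::-1])
E
```

```text
(no output)
```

View pics/both5.png

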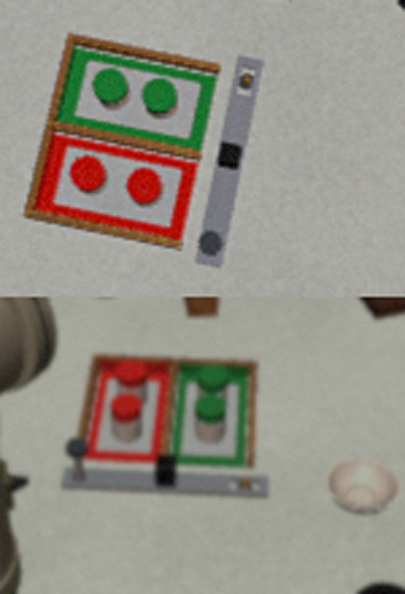

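View pics/top5.png

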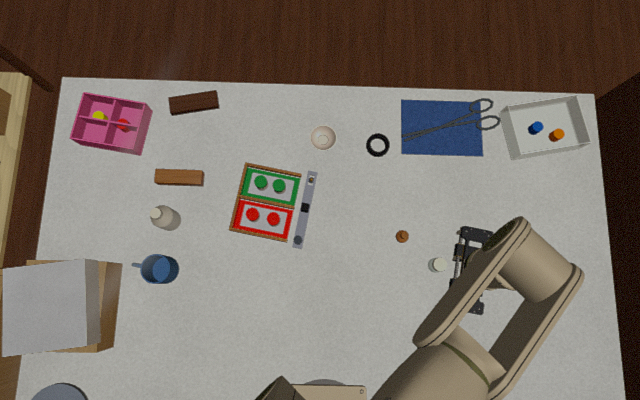

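The slot sits round the stud at top crop (246,78), the strap lies flat, and all four pots are in their bays. The bystanders are where they were, with the gripper clear above them.

```bash
python3 -c "
from plant import robot, read_camera, read_state
print(robot.close_job())"
```

```text
the job is handed in; nothing more can be done
None
```

I handed the job in at about 31 s: the last pictures show two red and two green pots upright in their own bays, the strap flat with its slot over the stud, the gripper clear and the bystanders in place; the hand-in call did not report the verdict.

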